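Stand the laser screen back up against its bar

TASK

The small amber laser screen has been knocked onto its back. Push on its metal foot to tip the screen back up until it stands on the foot, then push it along the table until the whole front edge of the foot is flush against the aluminium locating bar. Only push it, never lift it off the table, leave the other things where they are, and finish clear of everything.

Things in the scene. Friction and masses are not known exactly. Their poses are not given: they have to be found in the camera images.
- screen: Loose L-shaped laser screen, 0.46 kg, mostly in the foot. Standing, in its own frame: aluminium foot plate x 0 to 70, z 0 to 10 mm; amber glass pane with black edges x 0 to 8, z 10 to 95 mm; both y -45 to 45. Origin: middle of the heel, the outer bottom edge where foot and pane meet; x along the foot to its front edge, z up the pane. At the start it lies on the pane's back.
- stop: Fixed aluminium locating bar, 160 long, 20 deep, 12 high. Origin: middle of its face towards the screen, at table height; x horizontal, square to the face, away from the screen; y along the bar; z up. Beyond it a red laser tube (26 diameter, axis 65 high, 54 to 120 mm beyond the face). The screen's heel starts 120 to 155 mm before this face, within 12 mm of its middle, up to 11 degrees askew.
- heel (a point): The screen's origin, on the heel edge. At the start the pane lies flat from here away from the bar (body z points away from the bar) and the foot stands straight up here, 70 high (body x up), underside towards the bar. Pushed near its upper end towards the bar with 1 to 2 N, the foot rolls about the heel edge and past some 30 degrees falls flat by itself; the pane rises behind the pusher.
- foot_left (a point): point on the foot's front edge, 70 mm from the heel line along the screen's x, 40 mm to the +y side, at mid thickness (5 mm above the foot's underside)
- foot_right (a point): the same on the -y side
- post: bystander: steel post 25 diameter on a dark round base 48 diameter, 85 high, standing 130 to 175 mm to the left (+y) of the bar's middle; origin at its underside
- objective: bystander: steel microscope objective with a blue ring, 34 diameter, 48 high, 130 to 175 mm to the right (-y) of the bar's middle; origin at its underside
- oil: bystander: small amber bottle, 32 diameter, 65 high; origin at its underside
- slide_box: bystander: blue slide box, 100 x 85 x 34 high; origin at its underside
- dish: bystander: shallow clear dish, 90 diameter, 16 high; origin at its underside
- mount: bystander: black square mirror mount 20 x 50 x 50 high; origin at its underside
Mind the look-alikes: they are no part of the job. What is meant by the screen is not yellow, and is the larger of those in its own colour. Leave any purple look-alike of the stop alone.

How it is judged:
On the way:
1. the screen stands upright on its foot (angle between screen's own z axis and vertical below 0.12 rad and height (world z) of heel below 0.006 m), for 0.2 s.
At the end, for the whole second after the job is handed in: The screen stands upright on its foot (tilt under 0.08 rad, heel within 5 mm of the table), both marked points of the foot's front edge within 5 mm of the locating bar's face and within the bar's length (80 mm either side of its middle), at rest (angle between screen's own z axis and vertical below 0.08 rad and height (world z) of heel below 0.005 m and x of foot_left in the frame of stop between -0.005 and 0.004 m and x of foot_right in the frame of stop between -0.005 and 0.004 m and y of foot_left in the frame of stop below 0.08 m and y of foot_right in the frame of stop above -0.08 m and linear speed of screen below 0.01 m/s and angular speed of screen below 0.1 rad/s); the robot touches nothing.
It fails at once if the screen is lifted off the table (its heel rises more than 20 mm) (height (world z) of heel above 0.02 m).
It fails at once if another loose thing on the table is moved more than 20 mm (distance of any of post, objective, oil, slide_box, dish, mount from where it was at the start of the episode above 0.02 m).
It also fails if it takes over 58 s, if anything falls off the work surface, if the arm or the gripper's body presses on something with over 40 N, if the wrist force passes 120 N, or if a joint passes its speed limit or range.

ROBOT

A 6-joint arm with a two-finger parallel gripper is mounted at the origin on the work surface. World frame = base frame: x ahead of the robot, y to its left, z up, the work surface at z = 0. Lengths are in m, angles in rad, forces in N, time in s.
With the tool pointing down it reaches from about 0.275 to 0.725 m from the base axis. Payload 5.6 kg.
Tool frame: the origin (TCP) lies between the finger pads; the fingertips stand 19 mm ahead of it and the grasp point (between the pads) is the TCP; z points along the fingers, y is the line along which they close (so a half turn about z gives the same grasp; the last joint's range is limited). The gripper opens to 85 mm and grips with 20 to 120 N. Pads are 22 mm wide; open, the fingers measure 114 mm over their backs; the gripper's body (76 mm by 85 mm) begins 54 mm behind the grasp point. The pads swing forward as they close: fully open they stand 13 mm farther back than shut.
Start: joints at [1.394, 0.255, 0.108, 0, -1.424, -0.285], TCP at [0.245, 0.492, 0.25] pointing down, gripper open.
Joint ranges: [-2.95, 2.95], [-1.21, 1.97], [-1.09, 1.5], [-2.87, 1.71], [-2.94, -0.07], [-3.05, 3.05]. Speed limits (rad/s): [2.57, 2.57, 3.14, 3.14, 3.14, 3.14].

INTERFACE

Orientations are given as a unit quaternion [w, x, y, z].
In Python, from station import readout, camera, job, models gives the robot as it stands.
- The arm moves only by the tool move_arm, never from a script. Its argument "moves" is a list of rows, each a list of 7 numbers: the turn, a rotation vector about the tool's x, y, z in degrees, then the shift along the tool's x, y, z in m, then the opening, from 0 (shut) to 1 (fully open). A call has 1 to 12 rows; each row is the pose to reach, as a shift and turn from the pose commanded when the call began, along the tool's axes at that moment; what a row does not reach only later rows make up. A row lasts 1/8 s, in which the tool goes at most 62.5 mm and 10.7 degrees, less where a joint would pass 70% of its speed; a pose out of reach is approached as far as the arm can. A call with a gripper value outside its range is refused whole. The fingers move at their own pace and stop on an object; the grip force is fixed at half the most. Time passes only in rows, so rows that repeat a pose let the fingers close. It gives the time, the measured TCP pose, the force, the opening and the grip force at its end, in the units of the state.
- readout.get_obs(): the state, without advancing time (a new reading comes with each control period).
- camera(name): name is "scene" or "top"; returns a dict with "color" (384x512x3 uint8, blue, green, red), "range_z" (384x512 float32, m along the optical axis (not along the pixel's ray), 0 where there is no reading), "fx", "fy", "cx", "cy" (pixels), "R" (3x3) and "t" (3): a world point X has camera coordinates R X + t. Camera axes: x right, y down, z forward; pixel columns grow to the right and rows downward; lengths in m; the calibration is good to about 2 mm. A picture is of the moment at which its call begins.
- job.finish_job(): hands the job in; it is judged then, once.
Trained networks look in a picture, given as the dict that the camera call returned (one of the last four; its "shot" number tells which), for a name from the list of things; names that differ only in an ending like _2 or _b are one class to them, and where a whole thing is asked for, a point or a joint stands for the part that bears it (a point fixed in the world has none). Each returns a list of dicts, best first, with "score" (0 to 1); they miss things now and then, are a little off and sometimes report something else, mostly with a low value. They report only what shows in the picture. A call takes as long as a camera call. They do not tell look-alikes from the thing itself.
- models.search_frame(label, picture): "location" ([column, row] in pixels, amid what is visible of it).
The state is a dict: "time": time; "q": joint angles; "dq": joint speeds; "tau": joint torques, N m; "position": TCP position; "orientation": TCP orientation; "ft_force": force on the tool from outside, world axes, zero at the start; "ft_torque": the same for the moment, N m; "grip_width": finger opening in m; "grasp_force": force on a finger pad.
Only numpy, scipy, OpenCV 4.12 (cv2) and the standard library are available. Lean on these libraries where they do the work, as an engineer would, in place of code of your own. Each camera call takes 0.05 s, during which the arm holds its last target. There are 200 camera calls.

## Working session

There is one attempt and no reset: what is moved stays moved. The work goes in short steps, Python scripts to look and compute and a tool call to move; the robot and the scene stay as the last step left them, time stands still between calls to the robot, and variables do not carry over. Pictures are saved under pics/ and viewed, at most 10 in all, crops included, and the job is handed in when it is done.

Besides the shell and the picture viewer there is one more tool, called after ">>>" as a command line: name --pt "numbers of a row" for each row, then --argument value for the rest. move_arm: Moves the arm, as the interface text tells. Its arguments: {"type":"object","properties":{"moves":{"type":"array","items":{"type":"array","items":{"type":"number"}}}},"required":["moves"]}

```bash
mkdir -p pics; cat > h.py <<'E'
import numpy as np, cv2
from station import readout, camera, job, models
def world(p,c,r,w=2):
    c=int(round(c));r=int(round(r))
    z=p["range_z"][r-w:r+w+1,c-w:c+w+1]; z=np.median(z[z>0])
    X=np.array([(c-p["cx"])/p["fx"]*z,(r-p["cy"])/p["fy"]*z,z])
    return p["R"].T@(X-p["t"])
def cloud(p):
    h,w=p["range_z"].shape; u,v=np.meshgrid(np.arange(w),np.arange(h)); z=p["range_z"]
    X=np.stack([(u-p["cx"])/p["fx"]*z,(v-p["cy"])/p["fy"]*z,z],-1)
    return (X-p["t"])@p["R"]
E
python3 - <<'E'
from h import *
a=camera("top");b=camera("scene")
cv2.imwrite("pics/top.png",a["color"]);cv2.imwrite("pics/scene.png",b["color"])
for n,p in (("top",a),("scene",b)):
  for l in ["screen","stop","post","objective","oil","slide_box","dish","mount"]:
    for d in models.search_frame(l,p)[:3]:
      print(n,l,round(d["score"],2),np.round(d["location"]),np.round(world(p,*d["location"]),3))
print(readout.get_obs())
E
```

```text
top screen 0.96 [218. 212.] [0.471 0.116 0.009]
top screen 0.89 [273. 193.] [ 0.524 -0.044  0.009]
top screen 0.72 [323. 172.] [ 0.585 -0.191  0.004]
top stop 0.74 [251. 132.] [0.708 0.018 0.006]
top stop 0.71 [337. 245.] [ 0.373 -0.224  0.   ]
top stop 0.53 [269. 192.] [ 0.528 -0.032  0.008]
top post 0.54 [207. 159.] [0.62  0.144 0.046]
top objective 0.47 [314. 136.] [ 0.683 -0.163  0.045]
top slide_box 0.63 [407. 175.] [ 0.567 -0.424  0.035]
top slide_box 0.34 [250. 134.] [0.701 0.021 0.012]
top dish 0.73 [125. 178.] [0.576 0.392 0.004]
top mount 0.77 [108. 222.] [0.443 0.423 0.049]
scene screen 0.86 [243. 208.] [ 0.568 -0.035  0.067]
scene screen 0.69 [297. 192.] [0.475 0.115 0.007]
scene screen 0.68 [188. 224.] [ 0.576 -0.183  0.005]
scene stop 0.92 [181. 163.] [ 0.423 -0.207  0.075]
scene stop 0.8 [273. 275.] [0.754 0.033 0.076]
scene stop 0.41 [240. 208.] [ 0.568 -0.043  0.068]
scene objective 0.54 [192. 257.] [ 0.691 -0.158  0.041]
scene oil 0.68 [405. 217.] [0.558 0.404 0.003]
scene slide_box 0.69 [ 96. 224.] [ 0.592 -0.414  0.034]
scene dish 0.59 [403. 216.] [0.555 0.399 0.003]
scene mount 0.71 [408. 178.] [0.454 0.425 0.04 ]
scene mount 0.39 [239. 209.] [ 0.571 -0.046  0.067]
{'time': 0.9, 'q': array([ 1.39359025e+00,  2.55090214e-01,  1.08193840e-01, -1.10158316e-05,
       -1.42393066e+00, -2.84591111e-01]), 'dq': array([ 4.08195626e-04, -2.06326897e-05,  2.16515392e-04,  2.16610063e-03,
        1.29452622e-03, -1.30049596e-04]), 'tau': array([ 9.36295214e-05, -3.86401212e+01,  2.38064271e+01,  5.36770999e+00,
       -4.68249018e-04, -1.07367734e-05]), 'position': array([0.24503004, 0.492379  , 0.25028419]), 'orientation': array([ 1.56224201e-05,  9.73460958e-01, -2.28853147e-01, -4.61685781e-06]), 'ft_force': array([-0.89902585,  0.12120492, -0.61972919]), 'ft_torque': array([ 0.01959049, -0.05536508, -0.09829676]), 'grasp_force': 0.0, 'grip_width': 0.08522686092096701}
```

View pics/top.png

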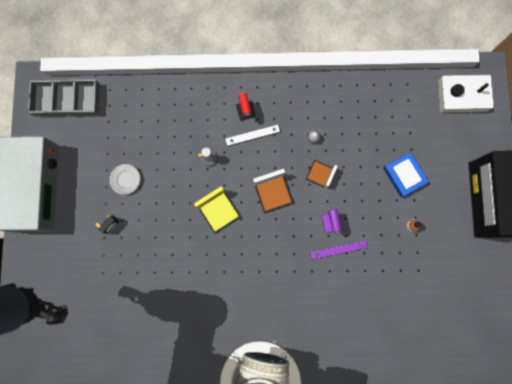

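View pics/scene.png

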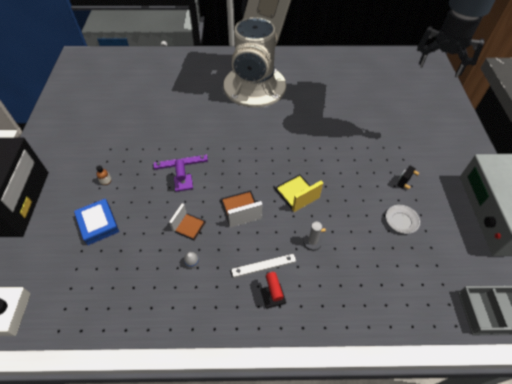

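The candidates for the screen in the top view are yellow (217,210), large amber (273,190) and small amber (321,174). I choose the large amber one at (273,190). The bar is the white one at (252,135); the purple one at (338,250) is a look-alike. Next I measure both and check in a crop.

```bash
python3 - <<'E'
from h import *
a=camera("top");b=camera("scene")
def blob(p,lo,hi,box,zr):
    W=cloud(p); C=p["color"].astype(int); m=np.zeros(W.shape[:2],bool); c0,c1,r0,r1=box; m[r0:r1,c0:c1]=True
    m&=(W[...,2]>zr[0])&(W[...,2]<zr[1])&(p["range_z"]>0); return W[m],C[m]
def rect(P,n):
    r=cv2.minAreaRect(P[:,:2].astype(np.float32)*1000); print(n,len(P),"c",np.round(r[0],1),"size",np.round(r[1],1),"ang",round(r[2],1),"z",np.round(np.percentile(P[:,2],[5,50,95]),4),"mean",P[:,:2].mean(0).round(4))
P,_=blob(a,0,0,(220,285,118,150),(.006,.025)); rect(P,"bar top")
P,_=blob(b,0,0,(220,305,250,282),(.006,.025)); rect(P,"bar scene")
P,_=blob(a,0,0,(245,300,160,215),(.05,.085)); rect(P,"foot top")
P,_=blob(b,0,0,(212,270,180,235),(.058,.085)); rect(P,"foot scene upper")
P,_=blob(b,0,0,(212,270,180,235),(.02,.058)); rect(P,"foot scene face")
P,_=blob(a,0,0,(245,300,160,215),(.004,.02)); rect(P,"pane top")
# whiteness-based bar
W=cloud(a);C=a["color"].min(2)
m=np.zeros(C.shape,np.uint8);m[118:150,220:285]=C[118:150,220:285]>140
z=.012; v,u=np.nonzero(m); d=np.stack([(u-a["cx"])/a["fx"],(v-a["cy"])/a["fy"],np.ones(len(u))],1)@a["R"]; o=-a["R"].T@a["t"]
Q=o+d*((z-o[2])/d[:,2])[:,None]; rect(Q,"bar white")
for n,p,bx in (("t",a,(200,345,110,225)),("s",b,(160,340,165,310))):
    im=p["color"][bx[2]:bx[3],bx[0]:bx[1]]; cv2.imwrite(f"pics/crop{n}.png",cv2.resize(im,None,fx=4,fy=4,interpolation=cv2.INTER_CUBIC))
E
python3 -c "
import cv2,numpy as np
a=cv2.imread('pics/cropt.png');b=cv2.imread('pics/crops.png');print(a.shape,b.shape)"
```

```text
bar top 399 c [705.5  21.6] size [172.   91.6] ang 89.3 z [0.007  0.0116 0.0164] mean [0.6995 0.0171]
bar scene 517 c [697.4  14.8] size [ 22.1 159.5] ang 14.3 z [0.008  0.0107 0.0141] mean [0.6983 0.0138]
foot top 144 c [565.1 -30.9] size [10.9 89.4] ang 18.4 z [0.0549 0.0687 0.0734] mean [ 0.564  -0.0301]
foot scene upper 184 c [564.8 -31.6] size [12.  88.7] ang 18.3 z [0.0597 0.0679 0.0708] mean [ 0.5663 -0.0316]
foot scene face 267 c [569.  -30.8] size [ 8.9 88.9] ang 13.7 z [0.022  0.0397 0.0562] mean [ 0.5691 -0.0316]
pane top 967 c [543.2 -41.3] size [158.6 159.5] ang 89.2 z [0.0044 0.0075 0.0125] mean [ 0.525  -0.0448]
bar white 444 c [699.2  15.4] size [ 24.5 164. ] ang 14.4 z [0.012 0.012 0.012] mean [0.6991 0.0157]
(460, 580, 3) (580, 720, 3)
```

View pics/cropt.png

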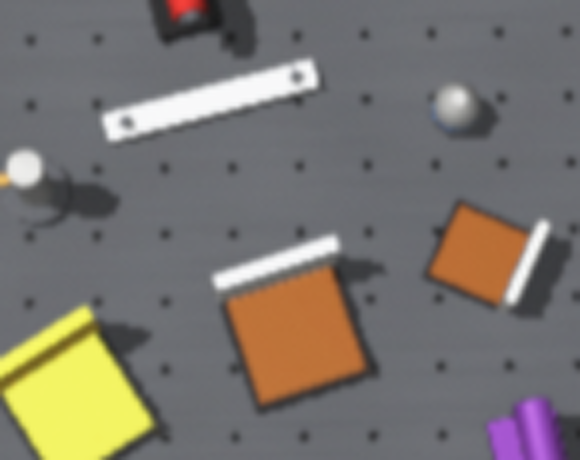

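The crop confirms the choice: the large amber pane, with its white foot edge at crop (275,263), and the bar at (210,100). The bar face is centred at about (0.688, 0.013) with its normal at 14.3°. The foot's inner face is at about (0.560, -0.033), normal 18.3°. In the bar's frame the heel is at x=-125, y=-12 mm, which fits the description.

Now I move above the pane with the tool x along the screen's direction.

>>> move_arm --pt "0 0 -45 0.491 0.355 0 0.6" --pt "0 0 -45 0.491 0.355 0 0.6" --pt "0 0 -45 0.491 0.355 0 0.6" --pt "0 0 -45 0.491 0.355 0 0.6" --pt "0 0 -45 0.491 0.355 0 0.6" --pt "0 0 -45 0.491 0.355 0 0.6" --pt "0 0 -45 0.491 0.355 0 0.6" --pt "0 0 -45 0.491 0.355 0 0.6" --pt "0 0 -45 0.491 0.355 0 0.6" --pt "0 0 -45 0.491 0.355 0 0.6" --pt "0 0 -45 0.491 0.355 0 0.6" --pt "0 0 -45 0.491 0.355 0 0.6"

```text
time: 2.5
position: [0.5263, -0.0443, 0.2501]
orientation: [-0.0, 0.987, 0.161, -0.0]
ft_force: [-0.1, 0.5, -0.2]
grip_width: 0.0513
grasp_force: 0.0
```

>>> move_arm --pt "0 0 0 0 0 0.06 0.6" --pt "0 0 0 0 0 0.11 0.6" --pt "0 0 0 0 0 0.15 0.6" --pt "0 0 0 0 0 0.15 0.6" --pt "0 0 0 0 0 0.15 0.6"

```text
time: 3.12
position: [0.5277, -0.0435, 0.1024]
orientation: [0.0, 0.987, 0.162, 0.002]
ft_force: [-0.5, -0.4, 0.1]
grip_width: 0.0513
grasp_force: 0.0
```

```bash
python3 - <<'E'
from h import *
from scipy.spatial.transform import Rotation as R
o=readout.get_obs();q=o["orientation"];M=R.from_quat(np.r_[q[1:],q[0]]).as_matrix()
print(o["time"],o["position"],M.round(3),o["ft_force"],o["grip_width"])
b=camera("scene");im=b["color"][110:310,140:360];cv2.imwrite("pics/s2.png",cv2.resize(im,None,fx=3,fy=3))
W=cloud(b)[165:235,205:285].reshape(-1,3);print(W[(W[:,2]>.03)&(W[:,2]<.1)&(W[:,0]<.55)][:,2].min() if len(W) else 0)
E
```

```text
3.125 [ 0.52765018 -0.0434614   0.10241928] [[ 0.948  0.32   0.003]
 [ 0.32  -0.948 -0.   ]
 [ 0.003  0.001 -1.   ]] [-0.48674611 -0.39300539  0.129544  ] 0.0512625360604407
0.06595799515008531
```

View pics/s2.png

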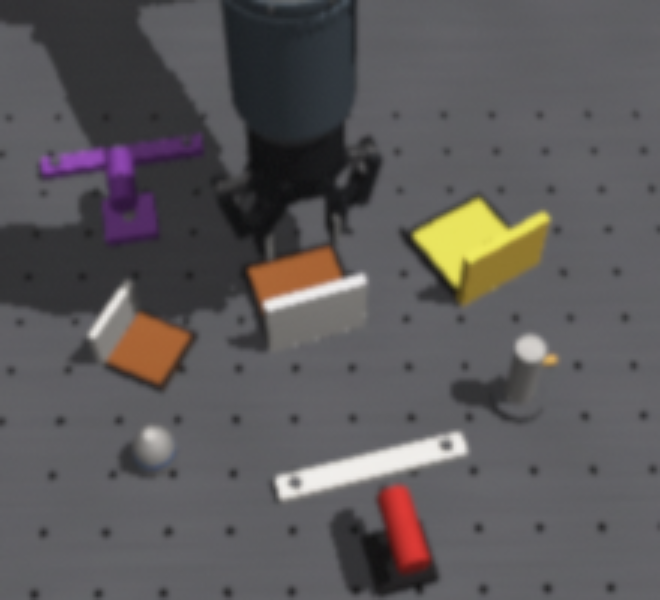

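The view shows the fingers over the pane (crop 270-340, 240), just behind the foot at (315,300). I lower to foot height and creep forward.

>>> move_arm --pt "0 0 0 0 0 0.02 0.6" --pt "0 0 0 0 0 0.032 0.6" --pt "0 0 0 0.004 0 0.032 0.6" --pt "0 0 0 0.008 0 0.032 0.6" --pt "0 0 0 0.012 0 0.032 0.6" --pt "0 0 0 0.016 0 0.032 0.6" --pt "0 0 0 0.02 0 0.032 0.6" --pt "0 0 0 0.024 0 0.032 0.6"

```text
time: 4.18
position: [0.5494, -0.0365, 0.0683]
orientation: [0.0, 0.987, 0.161, -0.0]
ft_force: [-0.4, -0.8, -0.7]
grip_width: 0.0512
grasp_force: 0.0
```

>>> move_arm --pt "0 0 0 0.004 0 0 0.6" --pt "0 0 0 0.008 0 0 0.6" --pt "0 0 0 0.012 0 0 0.6" --pt "0 0 0 0.016 0 0 0.6"

```text
time: 4.68
position: [0.5646, -0.0314, 0.0682]
orientation: [0.0, 0.987, 0.161, 0.0]
ft_force: [-0.4, 0.1, 0.4]
grip_width: 0.0516
grasp_force: 0.2
```

```bash
cat >> h.py <<'E'
def st():
    a=camera("top");W=cloud(a);m=np.zeros(W.shape[:2],bool);m[120:215,225:300]=True
    wh=(a["color"].min(2)>140)&m
    P=W[wh&(W[...,0]<.66)]; r=cv2.minAreaRect(P[:,:2].astype(np.float32)*1000)
    print("foot",len(P),np.round(r[0],1),np.round(r[1],1),round(r[2],1),"z",np.percentile(P[:,2],[5,50,95]).round(4)); return a
E
python3 -c "
from h import *
print(readout.get_obs()['position'],readout.get_obs()['ft_force']);st()"
```

```text
[ 0.56464177 -0.03138473  0.06823528] [-0.39445931  0.08266659  0.42278703]
foot 1415 [480.2 -33. ] [255.3 137.4] 16.5 z [0.4366 0.4542 0.4722]
```

```bash
python3 - <<'E'
from h import *
b=camera("scene");im=b["color"][150:290,180:330];cv2.imwrite("pics/s3.png",cv2.resize(im,None,fx=4,fy=4))
E
```

```text
(no output)
```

View pics/s3.png

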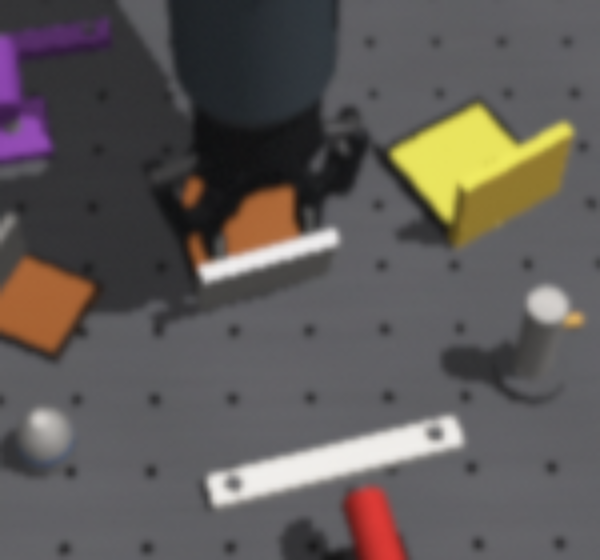

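The foot's top edge (crop 270,255) is tipping towards the bar with the pane lifting behind, so I continue.

>>> move_arm --pt "0 0 0 0.004 0 0 0.6" --pt "0 0 0 0.008 0 0 0.6" --pt "0 0 0 0.012 0 0 0.6" --pt "0 0 0 0.016 0 0 0.6" --pt "0 0 0 0.022 0 0 0.6" --pt "0 0 0 0.028 0 0 0.6" --pt "0 0 0 0.034 0 0 0.6" --pt "0 0 0 0.04 0 0 0.6" --pt "0 0 0 0.04 0 0 0.6" --pt "0 0 0 0.04 0 0 0.6"

```text
time: 6.02
position: [0.6021, -0.0188, 0.0682]
orientation: [-0.0, 0.987, 0.161, -0.0]
ft_force: [-0.2, -0.0, 0.2]
grip_width: 0.0515
grasp_force: 0.0
```

```bash
python3 - <<'E'
from h import *
b=camera("scene");im=b["color"][150:290,180:330];cv2.imwrite("pics/s4.png",cv2.resize(im,None,fx=4,fy=4))
E
```

```text
(no output)
```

View pics/s4.png

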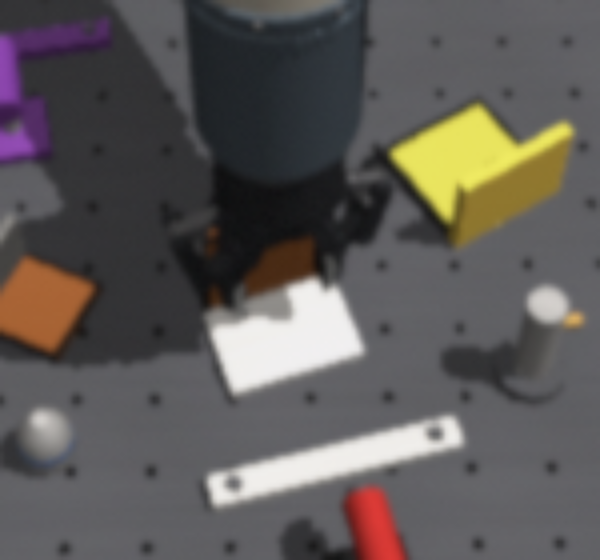

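The foot lies flat (crop 285,335) and the pane stands behind the fingers. I lift straight out, go back over the pane, then measure.

>>> move_arm --pt "0 0 0 0 0 -0.03 0.6" --pt "0 0 0 0 0 -0.08 0.6" --pt "0 0 0 0 0 -0.13 0.6" --pt "0 0 0 0 0 -0.13 0.6" --pt "0 0 0 -0.06 0 -0.13 0.6" --pt "0 0 0 -0.11 0 -0.13 0.6" --pt "0 0 0 -0.11 0 -0.13 0.6" --pt "0 0 0 -0.11 0 -0.13 0.6"

```text
time: 7.08
position: [0.498, -0.0537, 0.1983]
orientation: [-0.0, 0.987, 0.161, 0.0]
ft_force: [0.1, 0.3, 0.4]
grip_width: 0.0511
grasp_force: 0.0
```

```bash
cat >> h.py <<'E'
def foot():
    b=camera("scene");W=cloud(b);m=np.zeros(W.shape[:2],bool);m[180:283,215:310]=True
    S=np.deg2rad(14.3);n=np.array([np.cos(S),np.sin(S)]);t=np.array([-n[1],n[0]]);F=np.array([.6883,.0127])
    XY=(W[...,:2]-F)
    sx=XY@n;sy=XY@t
    k=m&(abs(W[...,2]-.010)<.006)&(b["color"].min(2)>95)&(abs(sy)<.09)
    o=readout.get_obs();p=o["position"][:2]-F
    print("tcp stop frame",(p@n).round(4),(p@t).round(4),"z",o["position"][2].round(4))
    for nm,q in(("foot",k&(sx<-.003)&(sx>-.16)),("bar",k&(sx>-.003)&(sx<.03))):
        P=np.stack([sx[q],sy[q]],1)*1000
        r=cv2.minAreaRect(P.astype(np.float32));print(nm,len(P),cv2.boxPoints(r).round(1).tolist(),np.round(r[1],1),round(r[2],1))
    q=m&(W[...,2]>.03)&(W[...,2]<.105)&(sx<-.05)&(sx>-.16)&(abs(sy)<.08)
    P=np.c_[sx[q],sy[q],W[...,2][q]]*1000
    if len(P)>20:
        A=np.c_[np.ones(len(P)),P[:,1],P[:,2]-50];c=np.linalg.lstsq(A,P[:,0],rcond=None)[0]
        print("pane",len(P),"x,slope_y,slope_z",c.round(3),"y",np.percentile(P[:,1],[1,99]).round(1),"z",np.percentile(P[:,2],[1,99]).round(1))
    return b
E
python3 -c "
from h import *
foot()"
```

```text
tcp stop frame -0.2003 -0.0173 z 0.1982
foot 758 [[-126.5, 60.29999923706055], [-116.80000305175781, -56.29999923706055], [-52.0, -50.900001525878906], [-61.70000076293945, 65.69999694824219]] [ 65.  117.1] 4.8
bar 535 [[-2.5999999046325684, 80.0999984741211], [-1.2000000476837158, -80.0], [21.100000381469727, -79.80000305175781], [19.700000762939453, 80.30000305175781]] [ 22.3 160.1] 0.5
pane 572 x,slope_y,slope_z [-1.19945e+02 -7.60000e-02 -3.90000e-02] y [-56.4  32.3] z [30.5 96. ]
```

In the bar's frame the screen stands with its heel at x≈-127, centre y≈-12, skewed 4.4°, so the front edge needs 57 mm. I align the tool with the bar normal, lean it back 25° so the body clears the pane, and go down behind it.

>>> move_arm --pt "-0.4 10 1.7 -0.01 0 0.0 0.6" --pt "-0.8 20 3.4 -0.01 0 0.03 0.6" --pt "-0.95 25 4.3 -0.01 -0.001 0.08 0.6" --pt "-0.95 25 4.3 -0.01 -0.001 0.13 0.6" --pt "-0.95 25 4.3 -0.01 -0.001 0.166 0.6" --pt "-0.95 25 4.3 -0.01 -0.001 0.166 0.6" --pt "-0.95 25 4.3 0.02 -0.001 0.166 0.6" --pt "-0.95 25 4.3 0.043 -0.001 0.166 0.6" --pt "-0.95 25 4.3 0.043 -0.001 0.166 0.6"

```text
time: 8.25
position: [0.5416, -0.0382, 0.0344]
orientation: [-0.027, 0.968, 0.121, 0.217]
ft_force: [-1.4, 0.0, -0.1]
grip_width: 0.0514
grasp_force: 0.0
```

```bash
python3 - <<'E'
from h import *
b=foot();im=b["color"][150:290,180:330];cv2.imwrite("pics/s5.png",cv2.resize(im,None,fx=4,fy=4))
E
```

```text
tcp stop frame -0.1563 -0.0131 z 0.0338
foot 754 [[-124.4000015258789, 33.900001525878906], [-117.9000015258789, -56.20000076293945], [-52.400001525878906, -51.400001525878906], [-58.900001525878906, 38.70000076293945]] [65.7 90.4] 4.2
bar 535 [[-2.200000047683716, 79.69999694824219], [-1.399999976158142, -80.0], [20.5, -79.80000305175781], [19.600000381469727, 79.80000305175781]] [ 21.8 159.7] 0.3
pane 633 x,slope_y,slope_z [-1.24396e+02 -4.50000e-02  1.90000e-02] y [-56.4  34. ] z [31.  95.8]
```

View pics/s5.png

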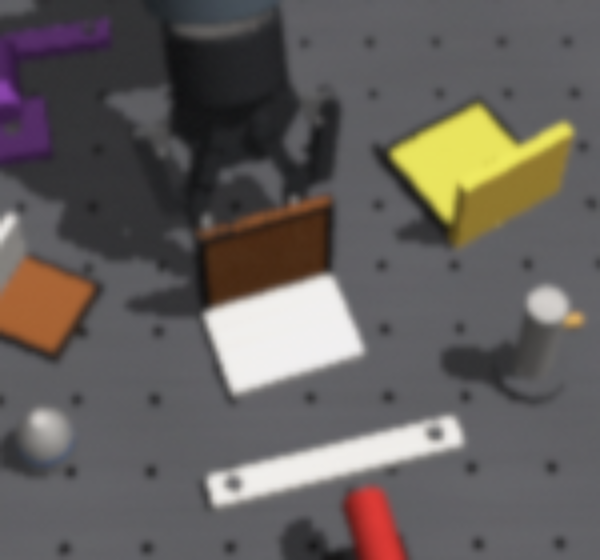

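The screen stands upright (pane at crop 270,250, foot at 285,335), with the fingers behind it and both clear. The gap to the bar is about 54 mm and to the fingers about 12 mm. I push 56 mm first.

>>> move_arm --pt "0 0 0 0.0045 0 0.0021 0.6" --pt "0 0 0 0.0091 0 0.0042 0.6" --pt "0 0 0 0.0127 0 0.0059 0.6" --pt "0 0 0 0.0163 0 0.0076 0.6" --pt "0 0 0 0.0208 0 0.0097 0.6" --pt "0 0 0 0.0254 0 0.0118 0.6" --pt "0 0 0 0.0299 0 0.0139 0.6" --pt "0 0 0 0.0344 0 0.0161 0.6" --pt "0 0 0 0.039 0 0.0182 0.6" --pt "0 0 0 0.0435 0 0.0203 0.6" --pt "0 0 0 0.048 0 0.0224 0.6" --pt "0 0 0 0.0507 0 0.0237 0.6"

```text
time: 9.8
position: [0.5912, -0.0259, 0.0313]
orientation: [-0.027, 0.969, 0.12, 0.213]
ft_force: [-5.6, -1.0, 4.4]
grip_width: 0.0509
grasp_force: 3.2
```

```bash
python3 -c "
from h import *
foot()"
```

```text
tcp stop frame -0.1031 -0.0134 z 0.0314
foot 803 [[-85.19999694824219, 33.20000076293945], [-85.0999984741211, -56.70000076293945], [-19.200000762939453, -56.70000076293945], [-19.299999237060547, 33.29999923706055]] [65.9 90. ] 0.0
bar 535 [[-2.0, 79.0], [-1.399999976158142, -80.0], [28.299999237060547, -79.9000015258789], [27.799999237060547, 79.0999984741211]] [ 29.7 159. ] 0.2
pane 1108 x,slope_y,slope_z [-8.8089e+01  7.0000e-03 -4.8600e-01] y [-74.6  47.6] z [ 32.1 104.6]
```

It is square now, with about 17.5 mm to go.

>>> move_arm --pt "0 0 0 0.0036 0 0.0017 0.6" --pt "0 0 0 0.0072 0 0.0034 0.6" --pt "0 0 0 0.0109 0 0.0051 0.6" --pt "0 0 0 0.0136 0 0.0063 0.6" --pt "0 0 0 0.0145 0 0.0068 0.6" --pt "0 0 0 0.0154 0 0.0072 0.6" --pt "0 0 0 0.0154 0 0.0072 0.6"

```text
time: 10.72
position: [0.6092, -0.0212, 0.0322]
orientation: [-0.027, 0.969, 0.12, 0.215]
ft_force: [-1.5, -0.5, -1.7]
grip_width: 0.0512
grasp_force: 1.0
```

```bash
python3 -c "
from h import *
foot()"
```

```text
tcp stop frame -0.085 -0.0133 z 0.0322
foot 791 [[-66.19999694824219, 33.400001525878906], [-65.9000015258789, -56.599998474121094], [-2.9000000953674316, -56.400001525878906], [-3.200000047683716, 33.599998474121094]] [63.  90.1] 0.2
bar 551 [[-2.9000000953674316, 79.69999694824219], [-2.9000000953674316, -79.80000305175781], [20.100000381469727, -79.80000305175781], [20.100000381469727, 79.69999694824219]] [ 23.  159.5] 0.0
pane 1106 x,slope_y,slope_z [-6.9914e+01  1.0000e-03 -4.6800e-01] y [-73.7  47. ] z [ 31.9 104.4]
```

>>> move_arm --pt "0 0 0 0.0009 0 0.0004 0.6" --pt "0 0 0 0.0018 0 0.0008 0.6" --pt "0 0 0 0.0018 0 0.0008 0.6" --pt "0 0 0 0.0018 0 0.0008 0.6"

```text
time: 11.28
position: [0.6099, -0.0211, 0.0321]
orientation: [-0.027, 0.969, 0.12, 0.214]
ft_force: [-8.4, -1.5, 4.3]
grip_width: 0.0511
grasp_force: 4.0
```

>>> move_arm --pt "0 0 0 0.0009 0 0.0004 0.6" --pt "0 0 0 0.0009 0 0.0004 0.6" --pt "0 0 0 0.0009 0 0.0004 0.6"

```text
time: 11.65
position: [0.6101, -0.0211, 0.032]
orientation: [-0.027, 0.969, 0.12, 0.213]
ft_force: [-11.4, -1.6, 7.0]
grip_width: 0.0511
grasp_force: 6.1
```

The force rises while the motion stalls, so the foot is against the bar. I back off and look.

>>> move_arm --pt "0 0 0 -0.0018 0 -0.0008 0.6" --pt "0 0 0 -0.0045 0 -0.0021 0.6" --pt "0 0 0 -0.014 0 -0.0065 0.6" --pt "0 0 0 -0.036 0 -0.017 0.6" --pt "0 0 0 -0.07 0 -0.034 0.6" --pt "0 0 0 -0.07 0 -0.034 0.6" --pt "0 0 0 -0.07 0 -0.094 0.6" --pt "0 0 0 -0.07 0 -0.15 0.6" --pt "0 0 0 -0.07 0 -0.15 0.6"

```text
time: 12.78
position: [0.4913, -0.0514, 0.1443]
orientation: [-0.027, 0.968, 0.121, 0.22]
ft_force: [-0.2, -0.1, -0.6]
grip_width: 0.051
grasp_force: 0.0
```

```bash
python3 - <<'E'
from h import *
b=foot();im=b["color"][150:310,160:340];cv2.imwrite("pics/s6.png",cv2.resize(im,None,fx=4,fy=3.7))
E
```

```text
tcp stop frame -0.2076 -0.0132 z 0.1417
foot 787 [[-65.0, 33.599998474121094], [-64.80000305175781, -56.599998474121094], [-2.9000000953674316, -56.5], [-3.0, 33.599998474121094]] [61.9 90.2] 0.1
bar 548 [[-3.0999999046325684, 79.69999694824219], [-2.9000000953674316, -80.0], [20.0, -79.9000015258789], [19.700000762939453, 79.69999694824219]] [ 22.9 159.7] 0.1
pane 577 x,slope_y,slope_z [-6.3338e+01  3.0000e-03 -4.5000e-02] y [-56.6  33.1] z [32.  96.4]
```

View pics/s6.png

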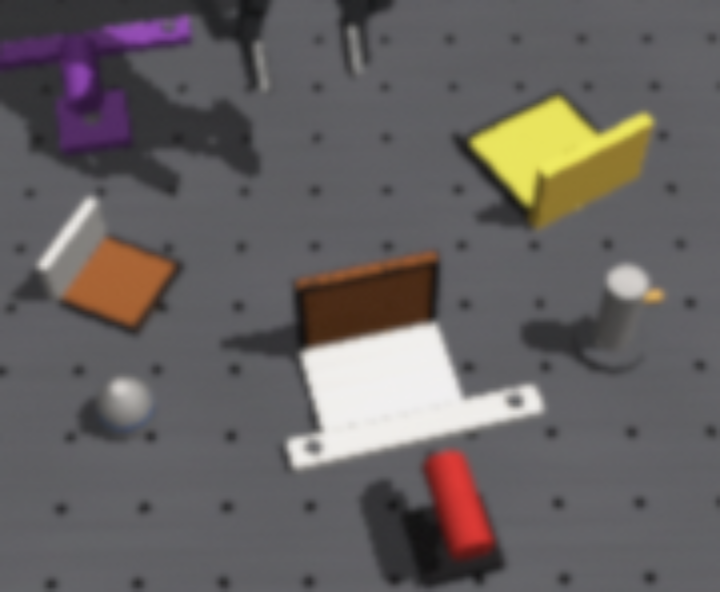

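The screen stands upright, square and flush along the bar (crop 320-465, 420), the bystanders are unmoved, and the gripper is clear. I hand the job in.

```bash
python3 -c "
from h import *
print(job.finish_job())"
```

```text
the job is handed in; nothing more can be done
None
```

The large amber screen was tipped up onto its foot and pushed flush against the aluminium bar, about 1 mm from it by the last camera measurement, and the job is handed in; no verdict came back, the arm was clear, and nothing else looked moved.

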